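Gauge the print blocks and load the press

ROBOT

A 6-joint arm with a two-finger parallel gripper is mounted at the origin on the work surface. World frame = base frame: x ahead of the robot, y to its left, z up, the work surface at z = 0. Lengths are in m, angles in degrees, forces in N, time in s.
With the tool pointing down it reaches from about 0.35 to 0.925 m from the base axis. Payload 6.4 kg.
Tool frame: the origin (TCP) lies at the very end of the fingers, on their centre line; the grasp point (between the pads) lies pinch_z behind it (pinch_z is the distance from the TCP to the grasp point, in m); z points along the fingers, y is the line along which they close (so a half turn about z gives the same grasp; the last joint's range is limited). The gripper opens to 85 mm and grips with 20 to 120 N. Pads are 22 mm wide; open, the fingers measure 114 mm over their backs; the gripper's body (76 mm by 85 mm) begins 54 mm behind the grasp point. The pads swing forward as they close: fully open they stand 13 mm farther back than shut.
Start: joints at [54.654, 14.043, 89.255, -0, 76.702, -9.975], TCP at [0.279, 0.587, 0.231] pointing down, gripper open.
Joint ranges: [-179.41, 179.41], [-58.25, 129.5], [7.25, 145.43], [-54.29, 234.29], [11.92, 165.04], [-157.13, 157.13]. Speed limits (degrees/s): [147.25, 147.25, 180, 180, 180, 180].

INTERFACE

Orientations are given as [roll, pitch, yaw] about the fixed x, y, z axes, in that order (R = Rz(yaw) Ry(pitch) Rx(roll)).
In Python, from rig import get_obs, snapshot, get_calibration, close_job, pinch_z gives the robot as it stands.
- The arm moves only by the tool servo_tool, never from a script. Its arguments are lists of equal length, an entry for each row: "hand": the opening, from -1 (shut) to 1 (fully open); "xyz": the shift along the world's x, y, z in units of 0.2 m (1.0 is 0.2 m), a list of three; "turn": the turn, a rotation vector about the world's x, y, z in units of pi rad (1.0 is pi rad), a list of three. In form: {"hand": [hand, ...], "xyz": [[x, y, z], ...], "turn": [[ax, ay, az], ...]}. A call has 1 to 20 rows; each row is the pose to reach, as a shift and turn from the pose commanded when the call began, turning the shorter way round; what a row does not reach only later rows make up. A row lasts 1/8 s, in which the tool goes at most 62.5 mm and 10.7 degrees, less where a joint would pass 70% of its speed; a pose out of reach is approached as far as the arm can. A call with a number of a shift or a turn outside -1 to 1 is refused whole. A call with a gripper value outside its range is refused whole. The fingers move at their own pace and stop on an object; "newtons" is the grip in N (left out, the last holds). Time passes only in rows, so rows that repeat a pose let the fingers close. It gives the time, the measured TCP pose, the force, the opening and the grip force at its end, in the units of the state.
- get_obs(): the state, without advancing time (a new reading comes with each control period).
- snapshot(name): name is "side" or "top"; returns the picture (480x640x3 uint8, red, green, blue); there is no depth.
- get_calibration(name): a dict with "K" (3x3 intrinsics, pixels), "distortion" ([k1, k2, p1, p2, k3] as OpenCV has them; the pictures are not rectified), "R" (3x3) and "t" (3): a world point X has camera coordinates R X + t. Camera axes: x right, y down, z forward; pixel columns grow to the right and rows downward; lengths in m; the calibration is good to about 2 mm. A picture is of the moment at which its call begins. get_calibration takes no time and is no camera call.
- close_job(): hands the job in; it is judged then, once.
The state is a dict: "clock": time; "q": joint angles; "joint_vel": joint speeds; "tau": joint torques, N m; "eef_pos": TCP position; "ee_rot": TCP orientation; "ft_force": force on the tool from outside, world axes, zero at the start; "torque": the same for the moment, N m; "width": finger opening in m; "finger_force": force on a finger pad.
Only numpy, scipy, OpenCV 4.12 (cv2) and the standard library are available. Lean on these libraries where they do the work, as an engineer would, in place of code of your own. Each camera call takes 0.05 s, during which the arm holds its last target. There are 200 camera calls.

TASK

Only one of the look-alike print blocks on the table is the 25 mm height that the press takes. First push the height gauge's foot right down onto its bare plate to check its zero, then gauge the blocks with it (the 25 mm one must have been tried under the pushed-down foot), and lay the 25 mm block flat and lengthwise in the middle of the red outline on the press bed, every block that is too tall flat on the orange board and every one that is too low flat on the blue board, side by side and not stacked. Leave everything else where it stands.

Things in the scene. Friction and masses are not known exactly. Their poses are not given: they have to be found in the camera images.
- block_a: one of the look-alike print blocks, 100 x 40 mm (x by y), plywood with a slate-blue carved lino face on top; it is 21, 25 or 29 mm tall (not to be told by eye: gauge it), 60 to 100 g; origin: centre of the underside, x along the 100 mm length, z up out of the lino face; may be absent
- block_b: one of the look-alike print blocks, 100 x 40 mm (x by y), plywood with a slate-blue carved lino face on top; it is 21, 25 or 29 mm tall (not to be told by eye: gauge it), 60 to 100 g; origin: centre of the underside, x along the 100 mm length, z up out of the lino face; may be absent
- block_c: one of the look-alike print blocks, 100 x 40 mm (x by y), plywood with a slate-blue carved lino face on top; it is 21, 25 or 29 mm tall (not to be told by eye: gauge it), 60 to 100 g; origin: centre of the underside, x along the 100 mm length, z up out of the lino face; may be absent
- block_d: one of the look-alike print blocks, 100 x 40 mm (x by y), plywood with a slate-blue carved lino face on top; it is 21, 25 or 29 mm tall (not to be told by eye: gauge it), 60 to 100 g; origin: centre of the underside, x along the 100 mm length, z up out of the lino face; may be absent
- block_e: one of the look-alike print blocks, 100 x 40 mm (x by y), plywood with a slate-blue carved lino face on top; it is 21, 25 or 29 mm tall (not to be told by eye: gauge it), 60 to 100 g; origin: centre of the underside, x along the 100 mm length, z up out of the lino face; may be absent
- gauge: height gauge: steel plate 8 mm thick, 90 mm wide (y), from 90 mm in front of the origin (-x, open side towards the robot) to 105 mm behind (+x), two blue guide lines on it. Origin on the plate's underside straight below the foot. A 16 mm post stands 75 mm behind the foot, top 105 mm above the table. A block laid along x with its centre 35 mm in front of the origin lies well under the foot
- gauge_foot (a joint): travel of the sprung foot, m: 0 = fully up (it returns by itself), grows downward; 0.042 = on the bare plate (end of travel). Height of what it touches = reading on the bare plate minus reading on the block: it reads 0.021 on a 21 mm block, 0.017 on 25 mm, 0.013 on 29 mm. Takes 1 to 2 N to push. The red pointer stands at the scale's green mark for 25 mm
- foot_pad (a point): centre of the foot's flat underside (16 mm across), 50 mm above the table when up, so a block must be slid in beneath it level from the front and drawn out the same way (knob and bar bar the way from above); a 10 mm bar joins the foot to the post behind
- foot_knob (a point): centre of the flat top of the foot's red push knob (26 mm across), 50 mm above foot_pad: 100 mm above the table when up
- press: the small block press: steel bed 12 mm thick, 120 mm wide (y), from 85 mm in front of the origin to 205 mm behind (+x); origin on the bed's underside below the centre of the red outline, x along the bed. Green roller frame 130 mm tall and more, from 110 mm behind the origin
- bed_mark (a point): centre of the red 112 x 54 mm outline, on the top face of the press bed
- board_orange: orange painted board, fixed, 140 x 150 x 4 mm (x, y, z), lying on the table; origin: centre of its underside; for blocks that are too tall. It and the blue one can be in each other's place
- board_blue: dark blue painted board, fixed, 140 x 150 x 4 mm (x, y, z), lying on the table; origin: centre of its underside; for blocks that are too low
- water_pot: bystander: red plastic cup, 72 mm across, 95 mm tall; origin: centre of the underside
- mug: bystander: blue mug, 76 mm across, 85 mm tall; origin: centre of the underside
- apple: bystander: red apple, 72 mm across, 62 mm tall; origin: centre of the underside
- torch: bystander: small metal torch lying down, 90 mm long, 26 mm thick; origin: middle of its underside, x along it
- brush: bystander: paint brush lying down, about 0.2 m long, along x
- palette_knife: bystander: palette knife lying down, about 0.25 m long, along x
Not all that is in view belongs to the job. What is shaped like the block_c but green, white or yellow is not meant.

How it is judged:
By the outcome, as a careful person would: the job done as asked, in the order asked, and still so for the second after the job is handed in, with the robot touching nothing.
Of block_a, block_b, block_d, block_e only 2 to 3 are there at a start; the rules pass over those that are not, and their reading is None.
At some moment in a run one of block_a, block_b, block_c, block_d, block_e may be knocked a few centimetres aside while the robot is not near it.
It also fails if it takes over 210 s, if anything falls off the work surface, if the arm or the gripper's body presses on something with over 40 N, if the wrist force passes 120 N, or if a joint passes its speed limit or range.

## Working session

There is one attempt and no reset: what is moved stays moved. The work goes in short steps, Python scripts to look and compute and a tool call to move; the robot and the scene stay as the last step left them, time stands still between calls to the robot, and variables do not carry over. Pictures are saved under pics/ and viewed, at most 14 in all, crops included, and the job is handed in when it is done.

Besides the shell and the picture viewer there is one more tool, called after "Call:" in YAML: its name, and indented under it one key for each argument. servo_tool: Moves the arm, as the interface text tells. Its arguments: {"type":"object","properties":{"hand":{"type":"array","items":{"type":"number"}},"xyz":{"type":"array","items":{"type":"array","items":{"type":"number","minimum":-1,"maximum":1}}},"turn":{"type":"array","items":{"type":"array","items":{"type":"number","minimum":-1,"maximum":1}}},"newtons":{"type":"number"}},"required":["hand","xyz","turn"]}

```bash
ls; mkdir -p pics; python3 - <<'E'
from rig import *
import cv2
for n in("top","side"):
    cv2.imwrite(f"pics/{n}0.png",snapshot(n)[:,:,::-1]); c=get_calibration(n); print(n,c)
print(get_obs(),pinch_z)
E
```

```text
pics
top {'K': array([[623.42733939,   0.        , 325.24799045],
       [  0.        , 623.42733939, 230.08093271],
       [  0.        ,   0.        ,   1.        ]]), 'distortion': array([0.01930675, 0.        , 0.        , 0.        , 0.        ]), 'R': array([[-0.01902389, -0.99964522,  0.01864178],
       [-0.98604348,  0.01567409, -0.16574854],
       [ 0.16539754, -0.02153479, -0.98599184]]), 't': array([-2.26397201e-04,  4.79394379e-01,  1.32347029e+00])}
side {'K': array([[565.63703974,   0.        , 310.93093684],
       [  0.        , 565.63703974, 233.03906021],
       [  0.        ,   0.        ,   1.        ]]), 'distortion': array([-0.17742624,  0.        ,  0.        ,  0.        ,  0.        ]), 'R': array([[ 0.94831718, -0.31678701, -0.01845316],
       [-0.21847061, -0.6096152 , -0.76199731],
       [ 0.23014152,  0.72664661, -0.64731722]]), 't': array([-0.4431612 ,  0.18987605,  1.20095798])}
{'clock': 0.1, 'q': array([ 5.46541345e+01,  1.40798008e+01,  8.93167600e+01, -2.08199026e-03,
        7.67005729e+01, -9.97535638e+00]), 'joint_vel': array([-0.06174362, -0.07091909, -0.11761722, -0.00765728, -0.03865697,
       -0.08264302]), 'tau': array([-4.12757545e-04, -4.30669141e+01, -3.27129936e+01, -1.09633895e-04,
        2.83182795e-03, -3.77967055e-06]), 'eef_pos': array([0.27822416, 0.586906  , 0.23030499]), 'ee_rot': array([-1.79903984e+02, -1.48312244e-02,  1.54629959e+02]), 'ft_force': array([ 0.23292908, -0.0646821 , -0.32012004]), 'torque': array([-0.0009182 , -0.03012829, -0.01186474]), 'finger_force': 0.0, 'width': 0.08548100696772594} 0.0187
```

View pics/top0.png

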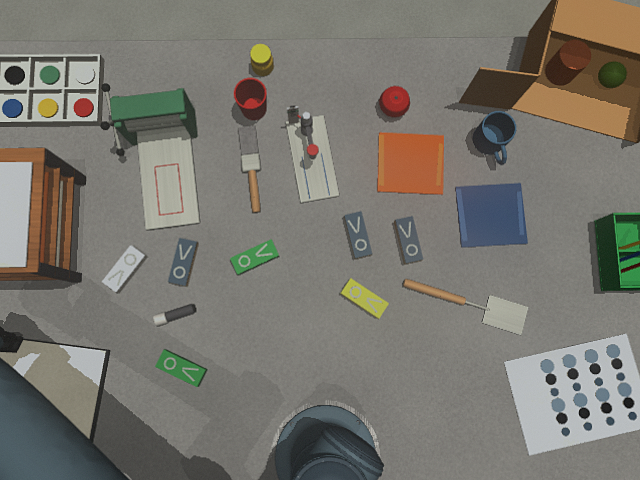

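View pics/side0.png

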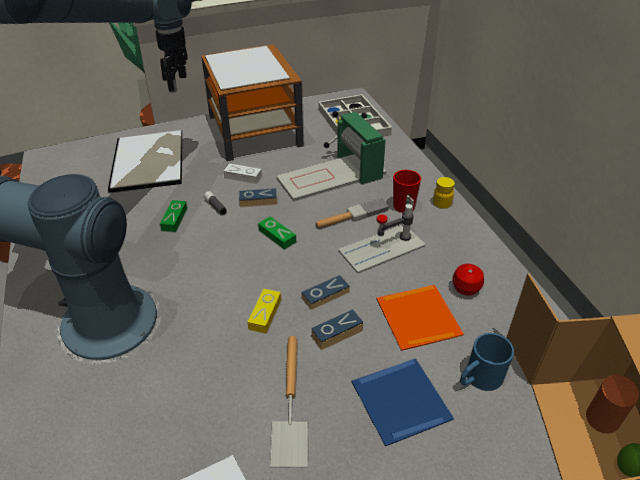

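Top view: three slate blocks at about (183,262), (357,235) and (407,240). The green, white and yellow ones are decoys. The gauge knob is at (313,151), the press outline at (169,189), the orange board at (410,163) and the blue board at (491,215). The side view confirms all of these.

```bash
cat > h.py <<'E'
from rig import *
import cv2, numpy as np
def ray(n,px):
    c=get_calibration(n); u=cv2.undistortPoints(np.array(px,float).reshape(-1,1,2),c["K"],c["distortion"]).reshape(-1,2)
    d=np.c_[u,np.ones(len(u))]@c["R"]; return -c["R"].T@c["t"],d
def onz(n,px,z):
    o,d=ray(n,px); return o+d*((z-o[2])/d[:,2])[:,None]
def blobs(n,img,lo,hi,amin,z):
    """HSV mask -> list of (px centre, area, world rect centre, long-axis yaw deg, sizes mm)"""
    m=cv2.inRange(cv2.cvtColor(img,cv2.COLOR_RGB2HSV),lo,hi)
    m=cv2.morphologyEx(m,cv2.MORPH_CLOSE,np.ones((5,5)))
    out=[]
    for c in cv2.findContours(m,cv2.RETR_EXTERNAL,cv2.CHAIN_APPROX_NONE)[0]:
        if cv2.contourArea(c)<amin: continue
        w=(onz(n,c.reshape(-1,2),z)[:,:2]*1000).astype(np.float32)
        r=cv2.minAreaRect(w); b=cv2.boxPoints(r); e=max((b[1]-b[0],b[2]-b[1]),key=np.linalg.norm)
        yaw=np.degrees(np.arctan2(e[1],e[0])); yaw=(yaw+90)%180-90
        p=c.reshape(-1,2).mean(0); out.append((p.round().astype(int).tolist(),cv2.contourArea(c),np.round(r[0],1).tolist(),round(float(yaw),1),np.round(sorted(r[1]),0).tolist()))
    return out
E
python3 - <<'E'
from h import *
i=snapshot("top")
h=cv2.cvtColor(i,cv2.COLOR_RGB2HSV)
for n,p in dict(blk=(183,252),blk2=(350,225),wood=(395,240),orange=(410,160),blue=(490,215),knob=(313,151),plate=(300,135),bed=(150,160),tbl=(300,300),red=(157,190)).items(): print(n,h[p[1],p[0]])
print("slate",*blobs("top",i,(95,40,40),(125,130,130),300,.025),sep="\n")
print("orange",*blobs("top",i,(5,180,120),(16,255,255),2000,.004),sep="\n")
print("blue",*blobs("top",i,(105,120,40),(125,255,150),2000,.004),sep="\n")
for z in (.012,.1): print("red",*blobs("top",i,(170,100,80),(180,255,255),30,z),*blobs("top",i,(0,120,80),(4,255,255),30,z),sep="\n")
print("plate8",*blobs("top",i,(0,0,175),(60,40,255),800,.008),sep="\n")
print("plate12",*blobs("top",i,(0,0,175),(60,40,255),800,.012),sep="\n")
a=cv2.resize(i[85:215,230:350],None,fx=4,fy=4,interpolation=cv2.INTER_CUBIC);b=cv2.resize(i[215:290,160:440],None,fx=2,fy=2)
o=np.zeros((600,800,3),np.uint8);o[:520,:480]=a[:520,:480]
c=cv2.resize(i[120:240,130:210],None,fx=4,fy=4);o[:480,480:800]=c
cv2.imwrite("pics/z1.png",o[:,:,::-1])
E
```

```text
blk [101  64  95]
blk2 [ 81  14 128]
wood [ 21  21 123]
orange [ 10 176 174]
blue [108 102 108]
knob [  1 154 171]
plate [ 26  18 113]
bed [ 32  20 167]
tbl [ 30  14 129]
red [  4 105 155]
slate
([327, 450], 6279.5, [33.9, -7.3], 88.7, [148.0, 222.0])
([46, 435], 7384.5, [35.2, 600.4], 47.0, [170.0, 364.0])
([182, 261], 718.5, [417.8, 304.9], -13.5, [38.0, 98.0])
([358, 234], 660.0, [471.6, -80.8], 12.4, [37.0, 97.0])
([491, 215], 3877.5, [511.3, -379.0], -87.5, [137.0, 148.0])
([499, 136], 990.5, [695.1, -416.9], 22.7, [78.0, 119.0])
orange
blue
red
([312, 149], 83.0, [672.0, 17.4], -0.8, [23.0, 24.0])
([83, 107], 250.5, [778.3, 539.0], 44.4, [42.0, 42.0])
([396, 100], 589.5, [788.1, -179.1], 42.3, [63.0, 69.0])
([250, 93], 763.5, [807.9, 158.5], 89.4, [73.0, 74.0])
red
([312, 149], 83.0, [645.2, 17.6], -0.8, [21.0, 22.0])
([83, 107], 250.5, [744.7, 505.8], 44.4, [39.0, 40.0])
([396, 100], 589.5, [753.8, -166.3], 42.3, [59.0, 64.0])
([250, 93], 763.5, [772.4, 149.7], 89.4, [68.0, 69.0])
plate8
([170, 196], 2634.5, [586.2, 342.0], 6.7, [115.0, 169.0])
([44, 83], 6123.0, [827.7, 621.0], -89.8, [160.0, 226.0])
plate12
([170, 196], 2634.5, [585.2, 341.1], 6.7, [115.0, 168.0])
([44, 83], 6123.0, [826.0, 619.3], -89.8, [160.0, 225.0])
```

View pics/z1.png

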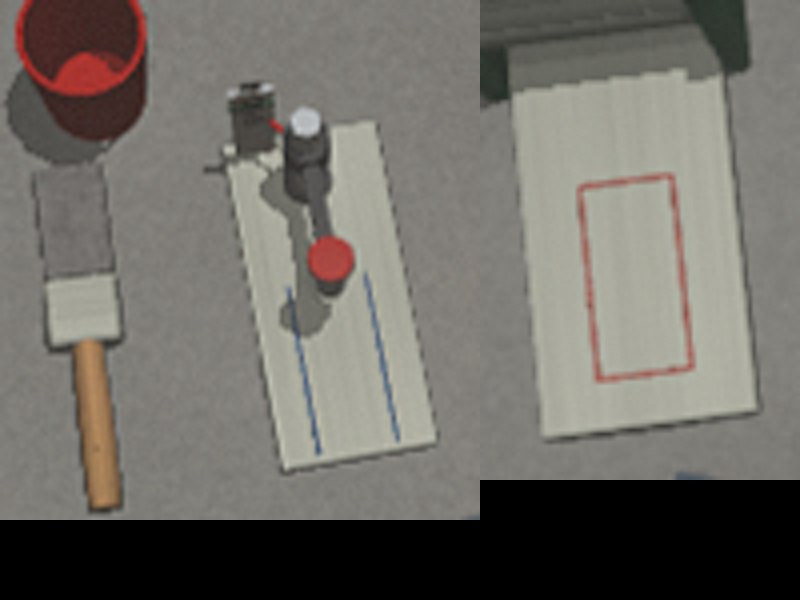

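The crop shows the gauge plate corners at (284,471), (437,442) and (375,122), the knob at (331,259), and the press outline corners at (580,187), (673,175), (692,369) and (598,381). The two slate blocks right of centre lie unobstructed in front of the gauge.

```bash
python3 - <<'E'
from h import *
f=lambda P,o,k=0:(np.array(P,float)-[k,0]+.5)/4-.5+o
ang=lambda v:np.degrees(np.arctan2(v[1],v[0]))
pl=onz("top",f([(284,471),(437,442),(375,122),(225,147)],(230,85)),.008)
bl=onz("top",f([(318,454),(290,290),(397,440),(366,273)],(230,85)),.008)
kn=onz("top",f([(331,259)],(230,85)),.1)
ou=onz("top",f([(598,381),(692,369),(673,175),(580,187)],(130,120),480),.012)
print("plate",pl.round(4),ang(pl[2]-pl[1]),ang(pl[3]-pl[0]))
print("lines",bl.round(4),ang(bl[1]-bl[0]),ang(bl[3]-bl[2]))
print("knob",kn.round(4)); print("outline",ou.mean(0).round(4),ang(ou[2]-ou[1]),ang(ou[3]-ou[0]))
g=np.radians(ang(pl[2]-pl[1])); ux=np.array([np.cos(g),np.sin(g)])
print("foot from plate", (pl[:2,:2].mean(0)+.09*ux).round(4))
i=snapshot("top")
print("orange",*blobs("top",i,(5,120,100),(16,255,255),2000,.004),sep="\n")
print("blue",*blobs("top",i,(103,85,40),(125,255,150),2000,.004),sep="\n")
print("slate",*blobs("top",i,(95,30,40),(125,130,140),300,.025),sep="\n")
j=snapshot("side"); print("side slate",*blobs("side",j,(95,30,40),(125,130,140),300,.025),sep="\n")
print("side red",*blobs("side",j,(170,100,80),(180,255,255),30,.1),*blobs("side",j,(0,120,80),(4,255,255),30,.1),sep="\n")
E
```

```text
plate [[ 0.5489  0.045   0.008 ]
 [ 0.5643 -0.0416  0.008 ]
 [ 0.7539 -0.0101  0.008 ]
 [ 0.7399  0.0765  0.008 ]] 9.44894853259864 9.372873095783918
lines [[ 0.5584  0.0257  0.008 ]
 [ 0.6543  0.0403  0.008 ]
 [ 0.5658 -0.019   0.008 ]
 [ 0.6638 -0.0033  0.008 ]] 8.625395604031764 9.146525585334025
knob [[0.6443 0.0169 0.1   ]]
outline [0.5831 0.3406 0.012 ] 6.470675252883153 6.529095983531962
foot from plate [0.6454 0.0165]
orange
([36, 211], 2887.0, [546.4, 648.3], 3.7, [130.0, 286.0])
([410, 163], 3748.0, [638.6, -207.5], 86.3, [140.0, 150.0])
([574, 67], 8759.5, [884.7, -575.4], 80.1, [346.0, 377.0])
blue
([491, 214], 3550.0, [514.9, -385.2], -87.6, [138.0, 149.0])
slate
([327, 450], 6303.0, [33.9, -7.4], 88.7, [148.0, 222.0])
([45, 436], 7731.0, [35.9, 600.3], 47.2, [171.0, 362.0])
([182, 261], 739.5, [417.7, 305.0], -13.2, [39.0, 98.0])
([409, 239], 678.5, [459.1, -193.5], 11.3, [38.0, 97.0])
([358, 234], 686.5, [471.9, -80.6], 12.2, [38.0, 98.0])
([491, 215], 3901.5, [511.1, -379.1], -87.5, [138.0, 148.0])
([497, 135], 1117.5, [696.3, -414.1], 32.7, [90.0, 114.0])
side slate
([487, 362], 2087.5, [706.4, -380.4], 43.8, [81.0, 151.0])
([337, 325], 693.5, [459.9, -192.2], 11.4, [41.0, 101.0])
([325, 289], 561.5, [471.3, -87.7], 12.5, [41.0, 99.0])
([79, 259], 14671.5, [-74.1, 297.3], -67.2, [310.0, 864.0])
([155, 8], 640.0, [346.7, 2059.7], -71.4, [258.0, 605.0])
side red
([404, 177], 49.0, [765.8, 143.8], 86.1, [29.0, 52.0])
([469, 277], 605.0, [737.1, -224.7], 64.7, [58.0, 78.0])
([382, 218], 52.0, [644.9, 13.4], 48.7, [24.0, 26.0])
([407, 177], 331.5, [771.0, 142.3], 62.9, [68.0, 72.0])
```

Call:
servo_tool:
  hand: [-1,-1,-1,-1,-1,-1]
  xyz:
    - [0.6,-0.95,0]
    - [0.6,-0.95,0]
    - [0.6,-0.95,0]
    - [0.6,-0.95,0]
    - [0.6,-0.95,0]
    - [0.6,-0.95,0]
  turn:
    - [0,0,0.193]
    - [0,0,0.193]
    - [0,0,0.193]
    - [0,0,0.193]
    - [0,0,0.193]
    - [0,0,0.193]

```text
clock: 1.0
eef_pos: [0.3984, 0.3975, 0.2313]
ee_rot: [180.0, -0.0, -170.7]
ft_force: [-0.1, 0.6, 0.2]
width: 0.0002
finger_force: 0.0
```

Call:
servo_tool:
  hand: [-1,-1,-1,-1,-1,-1]
  xyz:
    - [0.6,-0.95,0]
    - [0.6,-0.95,0]
    - [0.6,-0.95,0]
    - [0.6,-0.95,0]
    - [0.6,-0.95,0]
    - [0.6,-0.95,0]
  turn:
    - [0,0,0]
    - [0,0,0]
    - [0,0,0]
    - [0,0,0]
    - [0,0,0]
    - [0,0,0]

```text
clock: 1.75
eef_pos: [0.518, 0.2086, 0.2311]
ee_rot: [180.0, -0.0, -170.5]
ft_force: [-0.3, 0.6, 0.8]
width: -0.0
finger_force: 0.0
```

Call:
servo_tool:
  hand: [-1,-1,-1,-1,-1,-1]
  xyz:
    - [0.63,-0.953,0]
    - [0.63,-0.953,0]
    - [0.63,-0.953,0]
    - [0.63,-0.953,0]
    - [0.63,-0.953,-0.55]
    - [0.63,-0.953,-0.55]
  turn:
    - [0,0,0]
    - [0,0,0]
    - [0,0,0]
    - [0,0,0]
    - [0,0,0]
    - [0,0,0]

```text
clock: 2.5
eef_pos: [0.644, 0.0184, 0.1192]
ee_rot: [180.0, -0.0, -170.5]
ft_force: [1.0, -0.1, -0.5]
width: 0.0001
finger_force: 0.0
```

```bash
python3 - <<'E'
from h import *
o=get_obs();print(o["clock"],o["eef_pos"],o["ee_rot"],o["ft_force"],o["width"],o["q"])
a=snapshot("top")[0:300,150:550];b=snapshot("side")[100:400,230:530]
cv2.imwrite("pics/k1.png",np.hstack([a,b])[:,:,::-1])
t=snapshot("top");print(*blobs("top",t,(95,30,40),(125,130,140),300,.025),sep="\n")
E
```

```text
2.5 [0.6440171  0.01841736 0.11921675] [ 1.79963935e+02 -4.95675492e-02 -1.70535610e+02] [ 0.99240995 -0.06304321 -0.45200011] 0.00010093937346555917 [-8.43476473e+00  1.99953779e+01  9.43248836e+01  2.09338119e-02
  6.57379926e+01 -1.07907751e+02]
([182, 261], 735.5, [417.7, 305.2], -13.6, [39.0, 98.0])
([409, 239], 675.5, [458.9, -193.2], 11.2, [38.0, 97.0])
([358, 234], 696.5, [471.8, -80.8], 12.5, [38.0, 98.0])
([491, 215], 3893.5, [511.3, -379.1], -87.5, [138.0, 148.0])
([498, 136], 1103.5, [695.5, -415.2], 27.3, [86.0, 117.0])
([258, 321], 50027.5, [384.5, 212.5], 3.9, [616.0, 898.0])
```

View pics/k1.png

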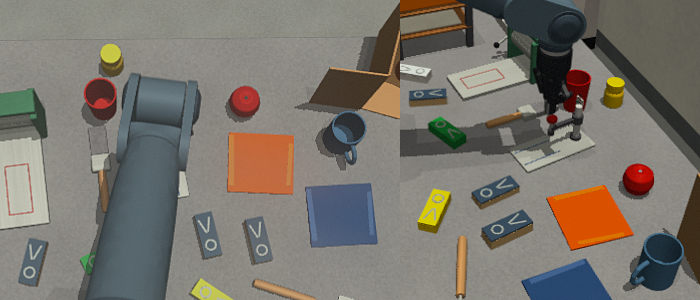

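The fingers are shut over the red knob, seen at (552,118) in the side half of the composite. No fourth slate block shows anywhere. Now I'll push the foot to its zero.

Call:
servo_tool:
  hand: [-1,-1,-1,-1,-1]
  xyz:
    - [0,-0.008,-0.1]
    - [0,-0.008,-0.2]
    - [0,-0.008,-0.28]
    - [0,-0.008,-0.31]
    - [0,-0.008,-0.32]
  turn:
    - [0,0,0]
    - [0,0,0]
    - [0,0,0]
    - [0,0,0]
    - [0,0,0]

```text
clock: 3.28
eef_pos: [0.6442, 0.0152, 0.0579]
ee_rot: [180.0, -0.1, -170.6]
ft_force: [-5.9, 0.9, 12.3]
width: 0.0
finger_force: 6.4
```

Call:
servo_tool:
  hand: [-1,-1,-1]
  xyz:
    - [0,0,-0.01]
    - [0,0,-0.015]
    - [0,0,-0.015]
  turn:
    - [0,0,0]
    - [0,0,0]
    - [0,0,0]

```text
clock: 3.65
eef_pos: [0.6444, 0.0152, 0.0577]
ee_rot: [180.0, -0.1, -170.6]
ft_force: [-11.7, 0.2, 21.5]
width: -0.0003
finger_force: 10.4
```

Bare-plate zero: TCP z = 0.0578 at the hard stop, as expected. Next I'll pick the middle block at (358,234), gripping its near end.

Call:
servo_tool:
  hand: [-1,-1,-1,1,1,1,1]
  xyz:
    - [0,0,0.3]
    - [0,0,0.6]
    - [0,0,0.65]
    - [-0.3,-0.2,0.65]
    - [-0.6,-0.4,0.65]
    - [-0.9,-0.53,0.65]
    - [-0.9,-0.53,0.65]
  turn:
    - [0,0,0]
    - [0,0,0]
    - [0,0,0]
    - [0,0,0.0156]
    - [0,0,0.0156]
    - [0,0,0.0156]
    - [0,0,0.0156]

```text
clock: 4.53
eef_pos: [0.4611, -0.0912, 0.1824]
ee_rot: [179.9, -0.2, -167.9]
ft_force: [-0.2, 0.7, 0.2]
width: 0.0723
finger_force: 0.0
```

Call:
servo_tool:
  hand: [1,1,1,1,1,0.2,-0.5,-0.5,-0.5,-0.5]
  xyz:
    - [-0.12,0.005,-0.3]
    - [-0.12,0.005,-0.6]
    - [-0.12,0.005,-0.8]
    - [-0.12,0.005,-0.89]
    - [-0.12,0.005,-0.89]
    - [-0.12,0.005,-0.89]
    - [-0.12,0.005,-0.89]
    - [-0.12,0.005,-0.89]
    - [-0.12,0.005,-0.89]
    - [-0.12,0.005,-0.89]
  turn:
    - [0,0,0]
    - [0,0,0]
    - [0,0,0]
    - [0,0,0]
    - [0,0,0]
    - [0,0,0]
    - [0,0,0]
    - [0,0,0]
    - [0,0,0]
    - [0,0,0]
  newtons: 50

```text
clock: 5.78
eef_pos: [0.4416, -0.0903, 0.0076]
ee_rot: [-179.9, 0.1, -167.8]
ft_force: [-0.9, 0.5, 5.5]
width: 0.0388
finger_force: 50.8
```

```bash
python3 - <<'E'
from h import *
o=get_obs();print(o["eef_pos"],o["ee_rot"],o["width"])
i=snapshot("side");print(*blobs("side",i,(95,30,40),(125,130,140),300,.025),sep="\n")
cv2.imwrite("pics/g1.png",cv2.resize(i[220:380,230:430],None,fx=3,fy=3)[:,:,::-1])
E
```

```text
[ 0.44157452 -0.09033087  0.007617  ] [-1.79919985e+02  1.03406255e-01 -1.67811059e+02] 0.03875075268190532
([487, 362], 2080.5, [706.4, -380.4], 43.8, [81.0, 151.0])
([337, 325], 702.0, [459.9, -192.4], 11.4, [42.0, 101.0])
([149, 179], 39180.5, [31.2, 1178.1], -78.3, [803.0, 2553.0])
```

View pics/g1.png

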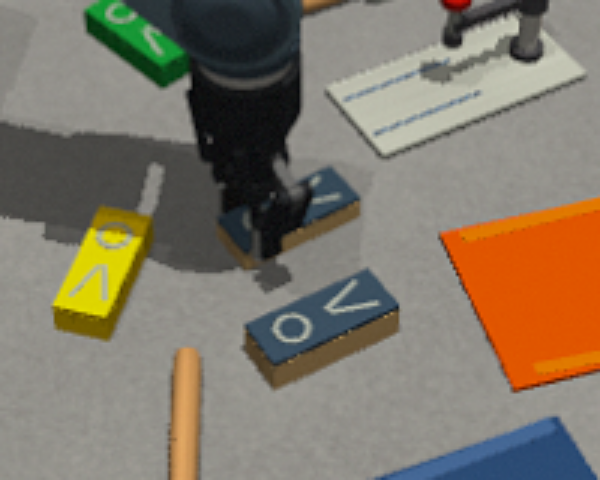

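The middle block is gripped near its near end, width 38.8 mm. I'll lift it and line it up in front of the gauge.

Call:
servo_tool:
  hand: [-0.5,-0.5,-0.5,-0.5,-0.5,-0.5]
  xyz:
    - [0,0,0.1]
    - [0,0,0.2]
    - [0.1,0.2,0.2]
    - [0.187,0.398,0.2]
    - [0.187,0.398,0.2]
    - [0.187,0.398,0.2]
  turn:
    - [0,0,0]
    - [0,0,0]
    - [0,0,-0.0156]
    - [0,0,-0.0156]
    - [0,0,-0.0156]
    - [0,0,-0.0156]

```text
clock: 6.58
eef_pos: [0.4776, -0.0104, 0.0463]
ee_rot: [-180.0, -0.0, -170.6]
ft_force: [0.0, 0.5, -1.3]
width: 0.0392
finger_force: 50.5
```

```bash
cat >> h.py <<'E'
def wood_edges(name,img,box):
    pass
E
python3 - <<'E'
from h import *
o=get_obs();print(o["eef_pos"],o["ee_rot"],o["width"])
s=snapshot("side");t=snapshot("top")
a=cv2.resize(s[180:330,270:440],(680,600));
cv2.imwrite("pics/g2.png",a[:,:,::-1])
print(*blobs("top",t,(95,30,40),(125,130,140),200,.05),sep="\n")
E
```

```text
[ 0.47762341 -0.01041091  0.04629007] [-1.79989539e+02 -1.75342128e-02 -1.70607018e+02] 0.039213944074263325
([182, 261], 737.5, [414.6, 299.6], -13.5, [38.0, 97.0])
([409, 239], 676.5, [455.2, -189.3], 11.2, [37.0, 95.0])
([491, 215], 3897.0, [506.4, -371.7], -87.6, [135.0, 146.0])
([263, 373], 34255.5, [288.7, 188.4], -1.4, [636.0, 637.0])
([497, 135], 1110.5, [688.1, -406.4], 31.8, [88.0, 112.0])
```

View pics/g2.png

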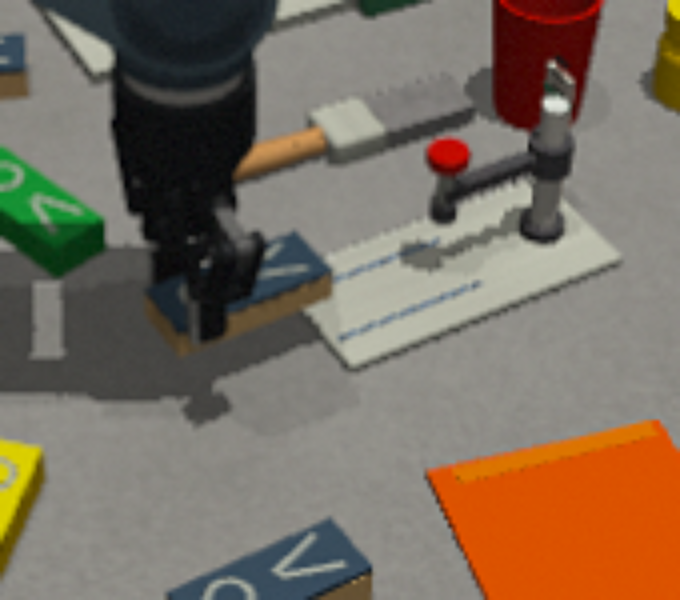

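Call:
servo_tool:
  hand: [-0.5,-0.5,-0.5,-0.5,-0.5,-0.5,-0.5,-0.5,-0.5]
  xyz:
    - [0,0,-0.06]
    - [0,0,-0.128]
    - [0,0,-0.128]
    - [0.1,0.016,-0.128]
    - [0.2,0.032,-0.128]
    - [0.3,0.048,-0.128]
    - [0.4,0.064,-0.128]
    - [0.5,0.08,-0.128]
    - [0.5,0.08,-0.128]
  turn:
    - [0,0,0]
    - [0,0,0]
    - [0,0,0]
    - [0,0,0]
    - [0,0,0]
    - [0,0,0]
    - [0,0,0]
    - [0,0,0]
    - [0,0,0]

```text
clock: 7.8
eef_pos: [0.579, 0.0056, 0.0209]
ee_rot: [-180.0, 0.1, -170.6]
ft_force: [-0.4, 0.2, 0.2]
width: 0.0382
finger_force: 50.5
```

Call:
servo_tool:
  hand: [-0.5,-0.5,-0.5]
  xyz:
    - [0,0,-0.015]
    - [0,0,-0.022]
    - [0,0,-0.022]
  turn:
    - [0,0,0]
    - [0,0,0]
    - [0,0,0]

```text
clock: 8.18
eef_pos: [0.5772, 0.0057, 0.0161]
ee_rot: [180.0, -0.0, -170.6]
ft_force: [0.1, 1.4, -0.4]
width: 0.0386
finger_force: 50.5
```

Call:
servo_tool:
  hand: [-0.5,-0.5,-0.5]
  xyz:
    - [0,0,-0.006]
    - [0,0,-0.012]
    - [0,0,-0.012]
  turn:
    - [0,0,0]
    - [0,0,0]
    - [0,0,0]

```text
clock: 8.55
eef_pos: [0.5777, 0.0056, 0.0156]
ee_rot: [180.0, -0.1, -170.6]
ft_force: [-6.2, 0.3, 13.7]
width: 0.0386
finger_force: 52.1
```

Call:
servo_tool:
  hand: [0.6,1,1,1,-1,-1,-1,-1,-1,-1,-1]
  xyz:
    - [0,0,0.01]
    - [0,0,0.01]
    - [0,0,0.2]
    - [0,0,0.45]
    - [0,0,0.58]
    - [0.1,0.017,0.58]
    - [0.335,0.055,0.58]
    - [0.335,0.055,0.58]
    - [0.335,0.055,0.58]
    - [0.335,0.055,0.48]
    - [0.335,0.055,0.46]
  turn:
    - [0,0,0]
    - [0,0,0]
    - [0,0,0]
    - [0,0,0]
    - [0,0,0]
    - [0,0,0]
    - [0,0,0]
    - [0,0,0]
    - [0,0,0]
    - [0,0,0]
    - [0,0,0]

```text
clock: 9.93
eef_pos: [0.6426, 0.0169, 0.1031]
ee_rot: [179.9, -0.3, -170.6]
ft_force: [-0.2, 0.1, -0.5]
width: 0.0001
finger_force: 0.0
```

Call:
servo_tool:
  hand: [-1,-1,-1,-1,-1]
  xyz:
    - [0,0,-0.05]
    - [0,0,-0.1]
    - [0,0,-0.12]
    - [0,0,-0.135]
    - [0,0,-0.135]
  turn:
    - [0,0,0]
    - [0,0,0]
    - [0,0,0]
    - [0,0,0]
    - [0,0,0]

```text
clock: 10.55
eef_pos: [0.6451, 0.0167, 0.0792]
ee_rot: [-180.0, 0.0, -170.6]
ft_force: [-0.7, -0.3, 0.7]
width: 0.0005
finger_force: 0.7
```

Call:
servo_tool:
  hand: [-1,-1,-1,-1]
  xyz:
    - [0,0,-0.01]
    - [0,0,-0.02]
    - [0,0,-0.02]
    - [0,0,-0.02]
  turn:
    - [0,0,0]
    - [0,0,0]
    - [0,0,0]
    - [0,0,0]

```text
clock: 11.05
eef_pos: [0.6455, 0.0167, 0.0789]
ee_rot: [-180.0, -0.0, -170.6]
ft_force: [-11.4, -0.1, 20.7]
width: 0.0
finger_force: 10.6
```

```bash
python3 - <<'E'
from h import *
o=get_obs();print(o["eef_pos"],o["ft_force"])
s=snapshot("side")
cv2.imwrite("pics/g3.png",cv2.resize(s[180:300,310:450],(700,600),interpolation=cv2.INTER_CUBIC)[:,:,::-1])
t=snapshot("top");print(*blobs("top",t,(95,30,40),(125,130,140),200,.025),sep="\n")
E
```

```text
[0.64549165 0.01667593 0.07892567] [-11.36790998  -0.13732527  20.73259581]
([182, 261], 736.0, [417.7, 304.9], -13.2, [39.0, 99.0])
([409, 239], 672.5, [458.9, -193.2], 11.2, [38.0, 97.0])
([491, 215], 3892.5, [511.3, -379.1], -87.6, [137.0, 148.0])
([498, 136], 1039.5, [696.2, -416.3], 25.4, [82.0, 119.0])
([260, 321], 50233.0, [376.0, 204.7], 4.0, [601.0, 881.0])
```

View pics/g3.png

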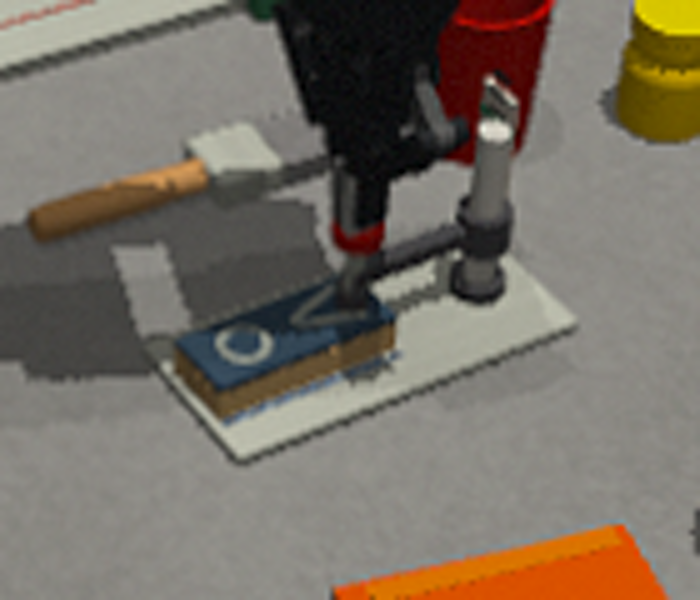

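Reading: 0.0789 − 0.0578 = 21 mm, so this block is too low and goes on the blue board. The picture shows the foot at (355,290) on the block, which lies squarely between the guide lines.

Call:
servo_tool:
  hand: [-1,-1,-1,1,1,1,1,1,1,1,-0.5,-0.5,-0.5,-0.5]
  xyz:
    - [0,0,0.1]
    - [0,0,0.275]
    - [0,0,0.275]
    - [-0.2,-0.033,0.275]
    - [-0.335,-0.055,0.275]
    - [-0.335,-0.055,0.275]
    - [-0.335,-0.055,0.2]
    - [-0.335,-0.055,0]
    - [-0.335,-0.055,-0.2]
    - [-0.335,-0.055,-0.295]
    - [-0.335,-0.055,-0.295]
    - [-0.335,-0.055,-0.295]
    - [-0.335,-0.055,-0.295]
    - [-0.335,-0.055,-0.295]
  turn:
    - [0,0,0]
    - [0,0,0]
    - [0,0,0]
    - [0,0,0]
    - [0,0,0]
    - [0,0,0]
    - [0,0,0]
    - [0,0,0]
    - [0,0,0]
    - [0,0,0]
    - [0,0,0]
    - [0,0,0]
    - [0,0,0]
    - [0,0,0]

```text
clock: 12.9
eef_pos: [0.5798, 0.0054, 0.018]
ee_rot: [-179.9, 0.2, -170.6]
ft_force: [-0.1, 0.4, 6.3]
width: 0.0385
finger_force: 51.5
```

Call:
servo_tool:
  hand: [-0.5,-0.5,-0.5,-0.5,-0.5,-0.5,-0.5,-0.5]
  xyz:
    - [0,0,0.02]
    - [-0.1,-0.016,0.02]
    - [-0.3,-0.048,0.02]
    - [-0.5,-0.08,0.02]
    - [-0.6,-0.1,0.02]
    - [-0.6,-0.1,0.3]
    - [-0.6,-0.1,0.5]
    - [-0.6,-0.1,0.5]
  turn:
    - [0,0,0]
    - [0,0,0]
    - [0,0,0]
    - [0,0,0]
    - [0,0,0]
    - [0,0,0]
    - [0,0,0]
    - [0,0,0]

```text
clock: 13.9
eef_pos: [0.4601, -0.0149, 0.1193]
ee_rot: [-179.8, 0.4, -170.6]
ft_force: [1.1, -0.1, -0.9]
width: 0.0383
finger_force: 50.9
```

Call:
servo_tool:
  hand: [-0.5,-0.5,-0.5,-0.5,-0.5]
  xyz:
    - [0.02,-0.25,0]
    - [0.035,-0.5,0]
    - [0.06,-0.8,0]
    - [0.07,-1,0]
    - [0.07,-1,0]
  turn:
    - [0,0,-0.01]
    - [0,0,-0.02]
    - [0,0,-0.039]
    - [0,0,-0.039]
    - [0,0,-0.039]

```text
clock: 14.52
eef_pos: [0.471, -0.216, 0.1144]
ee_rot: [179.9, -0.1, -177.9]
ft_force: [-0.3, 1.1, -1.2]
width: 0.0382
finger_force: 50.9
```

Call:
servo_tool:
  hand: [-0.5,-0.5,-0.5,-0.5,-0.5,-0.5,-0.5]
  xyz:
    - [0.02,-0.25,0]
    - [0.035,-0.5,0]
    - [0.06,-0.8,0]
    - [0.07,-1,-0.2]
    - [0.07,-1,-0.4]
    - [0.07,-1,-0.4]
    - [0.07,-1,-0.4]
  turn:
    - [0,0,0]
    - [0,0,0]
    - [0,0,0]
    - [0,0,0]
    - [0,0,0]
    - [0,0,0]
    - [0,0,0]

```text
clock: 15.4
eef_pos: [0.4864, -0.4134, 0.0365]
ee_rot: [-180.0, 0.0, -177.6]
ft_force: [-0.1, -1.5, 0.2]
width: 0.0382
finger_force: 50.9
```

Call:
servo_tool:
  hand: [-0.5,-0.5,-0.5,-0.5]
  xyz:
    - [0.008,-0.035,-0.06]
    - [0.008,-0.035,-0.1]
    - [0.008,-0.035,-0.115]
    - [0.008,-0.035,-0.115]
  turn:
    - [0,0,0]
    - [0,0,0]
    - [0,0,0]
    - [0,0,0]

```text
clock: 15.9
eef_pos: [0.4876, -0.4213, 0.014]
ee_rot: [180.0, -0.0, -177.6]
ft_force: [-3.2, 2.5, 6.9]
width: 0.0384
finger_force: 51.7
```

Call:
servo_tool:
  hand: [0.6,1,1,1,1,1,1,1,1,1]
  xyz:
    - [0,0,0.01]
    - [0,0,0.01]
    - [0,0,0.3]
    - [0,0,0.5]
    - [-0.1,0.3,0.6]
    - [-0.2,0.6,0.6]
    - [-0.29,0.8,0.6]
    - [-0.29,1,0.6]
    - [-0.29,1,0.6]
    - [-0.29,1,0.6]
  turn:
    - [0,0,0]
    - [0,0,0]
    - [0,0,0]
    - [0,0,0]
    - [0,0,0.02]
    - [0,0,0.049]
    - [0,0,0.049]
    - [0,0,0.049]
    - [0,0,0.049]
    - [0,0,0.049]

```text
clock: 17.15
eef_pos: [0.4299, -0.2219, 0.1332]
ee_rot: [-179.9, 0.0, -168.8]
ft_force: [1.0, -0.8, 0.1]
width: 0.0856
finger_force: 0.0
```

```bash
python3 - <<'E'
from h import *
o=get_obs();print(o["eef_pos"],o["ee_rot"])
for n in("top","side"):
  s=snapshot(n);print(*blobs(n,s,(95,30,40),(125,130,140),200,.025),sep="\n")
  cv2.imwrite(f"pics/b_{n}.png",s[:,:,::-1])
a=cv2.imread("pics/b_side.png")[200:480,250:550]
cv2.imwrite("pics/b1.png",cv2.resize(a,None,fx=2,fy=2))
E
```

```text
[ 0.42985342 -0.22188647  0.13323323] [-1.79941146e+02  2.77133037e-02 -1.68821667e+02]
([182, 261], 736.0, [417.8, 304.9], -13.5, [39.0, 99.0])
([323, 357], 45175.5, [179.2, -52.4], -57.5, [422.0, 1102.0])
([498, 135], 1089.5, [695.9, -415.8], 27.5, [84.0, 117.0])
([413, 408], 1364.5, [520.9, -425.4], 9.5, [59.0, 121.0])
([487, 362], 2065.0, [706.4, -380.4], 43.8, [81.0, 151.0])
([337, 325], 675.5, [460.1, -192.3], 11.3, [41.0, 101.0])
([158, 165], 44846.0, [-46.4, 1406.3], -74.0, [910.0, 2987.0])
```

View pics/b1.png

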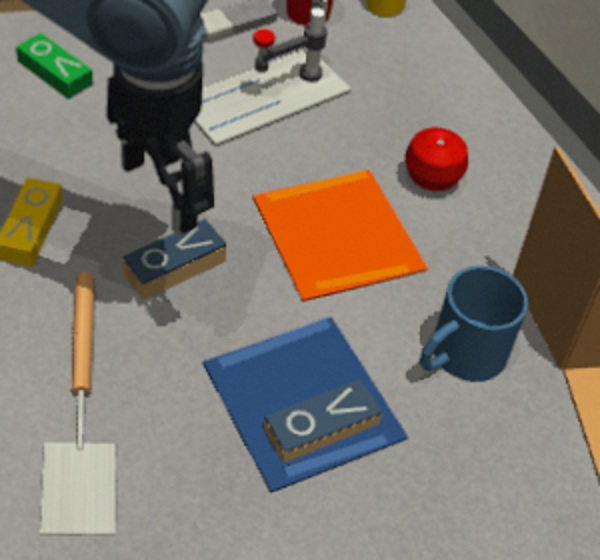

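The block lies on the blue board at (322,420) in the crop. The next block is still at (0.460,−0.192), unmoved.

Call:
servo_tool:
  hand: [1,1,1,1,1,0.2,-0.5,-0.5,-0.5,-0.5]
  xyz:
    - [-0.005,0.115,0]
    - [-0.005,0.115,-0.2]
    - [-0.005,0.115,-0.45]
    - [-0.005,0.115,-0.633]
    - [-0.005,0.115,-0.633]
    - [-0.005,0.115,-0.633]
    - [-0.005,0.115,-0.633]
    - [-0.005,0.115,-0.633]
    - [-0.005,0.115,-0.633]
    - [-0.005,0.115,-0.633]
  turn:
    - [0,0,0]
    - [0,0,0]
    - [0,0,0]
    - [0,0,0]
    - [0,0,0]
    - [0,0,0]
    - [0,0,0]
    - [0,0,0]
    - [0,0,0]
    - [0,0,0]

```text
clock: 18.5
eef_pos: [0.4298, -0.1993, 0.0082]
ee_rot: [-179.9, 0.1, -168.8]
ft_force: [-1.3, 0.5, 6.7]
width: 0.0389
finger_force: 51.7
```

Call:
servo_tool:
  hand: [-0.5,-0.5,-0.5,-0.5,-0.5,-0.5,-0.5,-0.5]
  xyz:
    - [0,0,0.15]
    - [0,0,0.25]
    - [0.07,0.25,0.25]
    - [0.14,0.5,0.25]
    - [0.2,0.75,0.25]
    - [0.245,0.943,0.25]
    - [0.245,0.943,0.15]
    - [0.245,0.943,0.15]
  turn:
    - [0,0,0]
    - [0,0,0]
    - [0,0,-0.01]
    - [0,0,-0.01]
    - [0,0,-0.01]
    - [0,0,-0.01]
    - [0,0,-0.01]
    - [0,0,-0.01]

```text
clock: 19.5
eef_pos: [0.4764, -0.009, 0.0356]
ee_rot: [179.9, -0.1, -170.6]
ft_force: [-0.7, -0.2, -1.1]
width: 0.0391
finger_force: 50.8
```

Call:
servo_tool:
  hand: [-0.5,-0.5,-0.5,-0.5,-0.5,-0.5,-0.5,-0.5,-0.5]
  xyz:
    - [0,-0.011,-0.04]
    - [0,-0.011,-0.07]
    - [0,-0.011,-0.07]
    - [0.1,0.006,-0.07]
    - [0.2,0.022,-0.07]
    - [0.3,0.039,-0.07]
    - [0.4,0.055,-0.07]
    - [0.505,0.073,-0.07]
    - [0.505,0.073,-0.07]
  turn:
    - [0,0,0]
    - [0,0,0]
    - [0,0,0]
    - [0,0,0]
    - [0,0,0]
    - [0,0,0]
    - [0,0,0]
    - [0,0,0]
    - [0,0,0]

```text
clock: 20.62
eef_pos: [0.5798, 0.0047, 0.0228]
ee_rot: [-180.0, 0.1, -170.6]
ft_force: [0.3, 0.1, -1.0]
width: 0.0391
finger_force: 50.8
```

Call:
servo_tool:
  hand: [-0.5,-0.5,-0.5]
  xyz:
    - [0,0,-0.015]
    - [0,0,-0.03]
    - [0,0,-0.032]
  turn:
    - [0,0,0]
    - [0,0,0]
    - [0,0,0]

```text
clock: 21.0
eef_pos: [0.5778, 0.0048, 0.0162]
ee_rot: [180.0, -0.1, -170.6]
ft_force: [-3.9, -0.3, 6.4]
width: 0.0391
finger_force: 51.8
```

Call:
servo_tool:
  hand: [0.6,1,1,1,-1,-1,-1,-1,-1,-1,-1]
  xyz:
    - [0,0,0.01]
    - [0,0,0.01]
    - [0,0,0.2]
    - [0,0,0.45]
    - [0,0,0.575]
    - [0.1,0.02,0.575]
    - [0.335,0.058,0.575]
    - [0.335,0.058,0.575]
    - [0.335,0.058,0.575]
    - [0.335,0.058,0.48]
    - [0.335,0.058,0.45]
  turn:
    - [0,0,0]
    - [0,0,0]
    - [0,0,0]
    - [0,0,0]
    - [0,0,0]
    - [0,0,0]
    - [0,0,0]
    - [0,0,0]
    - [0,0,0]
    - [0,0,0]
    - [0,0,0]

```text
clock: 22.38
eef_pos: [0.6435, 0.0166, 0.1035]
ee_rot: [179.9, -0.2, -170.6]
ft_force: [-0.8, -0.3, 0.7]
width: -0.0004
finger_force: 0.0
```

Call:
servo_tool:
  hand: [-1,-1,-1,-1,-1]
  xyz:
    - [0,0,-0.04]
    - [0,0,-0.06]
    - [0,0,-0.085]
    - [0,0,-0.09]
    - [0,0,-0.09]
  turn:
    - [0,0,0]
    - [0,0,0]
    - [0,0,0]
    - [0,0,0]
    - [0,0,0]

```text
clock: 23.0
eef_pos: [0.6456, 0.0165, 0.088]
ee_rot: [-180.0, 0.0, -170.6]
ft_force: [-1.2, -0.6, 0.9]
width: -0.0001
finger_force: 0.6
```

Call:
servo_tool:
  hand: [-1,-1,-1]
  xyz:
    - [0,0,-0.008]
    - [0,0,-0.015]
    - [0,0,-0.015]
  turn:
    - [0,0,0]
    - [0,0,0]
    - [0,0,0]

```text
clock: 23.38
eef_pos: [0.6459, 0.0165, 0.087]
ee_rot: [-180.0, 0.0, -170.6]
ft_force: [-6.4, -0.1, 11.3]
width: 0.0001
finger_force: 5.5
```

Call:
servo_tool:
  hand: [-1,-1,-1]
  xyz:
    - [0,0,-0.01]
    - [0,0,-0.015]
    - [0,0,-0.015]
  turn:
    - [0,0,0]
    - [0,0,0]
    - [0,0,0]

```text
clock: 23.75
eef_pos: [0.6461, 0.0165, 0.0869]
ee_rot: [-180.0, -0.0, -170.6]
ft_force: [-14.6, -0.5, 25.5]
width: -0.0001
finger_force: 12.8
```

Reading: 0.0869 − 0.0578 = 29 mm, so this one is too tall and goes on the orange board.

Call:
servo_tool:
  hand: [-1,-1,-1,1,1,1,1,1,1,1,-0.5,-0.5,-0.5,-0.5]
  xyz:
    - [0,0,0.1]
    - [0,0,0.235]
    - [0,0,0.235]
    - [-0.2,-0.034,0.235]
    - [-0.345,-0.058,0.235]
    - [-0.345,-0.058,0.235]
    - [-0.345,-0.058,0.2]
    - [-0.345,-0.058,0]
    - [-0.345,-0.058,-0.2]
    - [-0.345,-0.058,-0.325]
    - [-0.345,-0.058,-0.325]
    - [-0.345,-0.058,-0.325]
    - [-0.345,-0.058,-0.325]
    - [-0.345,-0.058,-0.325]
  turn:
    - [0,0,0]
    - [0,0,0]
    - [0,0,0]
    - [0,0,0]
    - [0,0,0]
    - [0,0,0]
    - [0,0,0]
    - [0,0,0]
    - [0,0,0]
    - [0,0,0]
    - [0,0,0]
    - [0,0,0]
    - [0,0,0]
    - [0,0,0]

```text
clock: 25.5
eef_pos: [0.578, 0.0047, 0.0186]
ee_rot: [-179.9, 0.2, -170.6]
ft_force: [0.6, 0.1, 3.6]
width: 0.0389
finger_force: 52.6
```

Call:
servo_tool:
  hand: [-0.5,-0.5,-0.5,-0.5,-0.5,-0.5,-0.5,-0.5]
  xyz:
    - [0,0,0.02]
    - [-0.1,-0.016,0.02]
    - [-0.3,-0.048,0.02]
    - [-0.5,-0.08,0.02]
    - [-0.6,-0.1,0.02]
    - [-0.6,-0.1,0.3]
    - [-0.6,-0.1,0.5]
    - [-0.6,-0.1,0.5]
  turn:
    - [0,0,0]
    - [0,0,0]
    - [0,0,0]
    - [0,0,0]
    - [0,0,0]
    - [0,0,0]
    - [0,0,0]
    - [0,0,0]

```text
clock: 26.5
eef_pos: [0.4589, -0.0158, 0.1206]
ee_rot: [-179.8, 0.4, -170.6]
ft_force: [-0.1, 0.0, -1.6]
width: 0.0391
finger_force: 52.1
```

Call:
servo_tool:
  hand: [-0.5,-0.5,-0.5,-0.5,-0.5,-0.5,-0.5,-0.5]
  xyz:
    - [0.1,-0.25,0.05]
    - [0.3,-0.5,0.05]
    - [0.5,-0.75,0.05]
    - [0.748,-0.949,0]
    - [0.748,-0.949,-0.2]
    - [0.748,-0.949,-0.4]
    - [0.748,-0.949,-0.4]
    - [0.748,-0.949,-0.4]
  turn:
    - [0,0,-0.02]
    - [0,0,-0.04]
    - [0,0,-0.073]
    - [0,0,-0.073]
    - [0,0,-0.073]
    - [0,0,-0.073]
    - [0,0,-0.073]
    - [0,0,-0.073]

```text
clock: 27.5
eef_pos: [0.6064, -0.2049, 0.0375]
ee_rot: [-180.0, 0.0, 176.2]
ft_force: [0.0, -0.3, -0.1]
width: 0.0387
finger_force: 52.1
```

Lower it, release, then travel to the third block.

Call:
servo_tool:
  hand: [-0.5,-0.5,-0.5,-0.5,-0.5]
  xyz:
    - [0,0,-0.06]
    - [0,0,-0.1]
    - [0,0,-0.115]
    - [0,0,-0.118]
    - [0,0,-0.118]
  turn:
    - [0,0,0]
    - [0,0,0]
    - [0,0,0]
    - [0,0,0]
    - [0,0,0]

```text
clock: 28.12
eef_pos: [0.6061, -0.2049, 0.0146]
ee_rot: [180.0, -0.0, 176.3]
ft_force: [-4.8, 1.7, 8.2]
width: 0.039
finger_force: 53.1
```

Call:
servo_tool:
  hand: [0.6,1,1,1,1,1,1,1,1]
  xyz:
    - [0,0,0.01]
    - [0,0,0.01]
    - [0,0,0.3]
    - [0,0,0.6]
    - [-0.3,0.2,0.8]
    - [-0.5,0.5,0.8]
    - [-0.7,0.8,0.8]
    - [-0.8,1,0.8]
    - [-0.8,1,0.8]
  turn:
    - [0,0,0]
    - [0,0,0]
    - [0,0,0]
    - [0,0,0]
    - [0,0,0]
    - [0,0,0]
    - [0,0,0]
    - [0,0,0]
    - [0,0,0]

```text
clock: 29.25
eef_pos: [0.4444, -0.0027, 0.1729]
ee_rot: [180.0, -0.0, 176.4]
ft_force: [0.2, -0.2, 0.5]
width: 0.0856
finger_force: 0.0
```

```bash
python3 - <<'E'
from h import *
o=get_obs();print(o["eef_pos"],o["ee_rot"])
for n in("top","side"):
  s=snapshot(n);print(*blobs(n,s,(95,30,40),(125,130,140),200,.03),sep="\n")
  cv2.imwrite(f"pics/c_{n}.png",s[:,:,::-1])
a=cv2.imread("pics/c_top.png")[80:330,100:600]
cv2.imwrite("pics/c1.png",cv2.resize(a,None,fx=1.5,fy=1.5))
E
```

```text
[ 0.44435731 -0.00267779  0.17291704] [ 1.79990508e+02 -9.22631283e-03  1.76377679e+02]
([182, 261], 734.5, [417.2, 304.0], -13.0, [39.0, 98.0])
([491, 215], 3896.0, [510.5, -377.6], -87.5, [137.0, 148.0])
([287, 361], 31189.0, [287.3, 112.1], -1.4, [488.0, 646.0])
([497, 135], 1121.0, [696.5, -396.9], -21.9, [86.0, 117.0])
([407, 387], 1080.5, [520.0, -372.7], 2.1, [90.0, 107.0])
([487, 362], 2088.5, [703.3, -383.5], 43.8, [81.0, 151.0])
([418, 307], 599.0, [636.4, -206.8], -3.8, [40.0, 99.0])
([257, 194], 298.0, [417.0, 294.7], -12.8, [42.0, 97.0])
([125, 148], 38175.0, [156.3, 1419.2], -80.5, [1041.0, 3015.0])
```

View pics/c1.png

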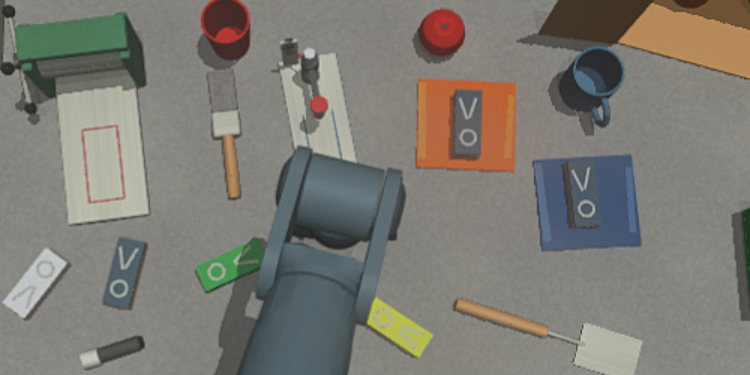

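The orange block is placed at (467,123) in the crop. The low block was knocked about 4.5 cm but is still flat on the blue board at (582,192). The third block is at (125,273), with the white decoy to its left, so I'll approach with a narrower opening.

Call:
servo_tool:
  hand: [0.3,0.3,0.3,0.3,0.3]
  xyz:
    - [-0.1,0.3,-0.1]
    - [-0.15,0.6,-0.1]
    - [-0.2,0.9,-0.1]
    - [-0.2,1,-0.1]
    - [-0.2,1,-0.1]
  turn:
    - [0,0,-0.054]
    - [0,0,-0.054]
    - [0,0,-0.054]
    - [0,0,-0.054]
    - [0,0,-0.054]

```text
clock: 29.98
eef_pos: [0.4073, 0.1956, 0.1535]
ee_rot: [-180.0, 0.0, 166.6]
ft_force: [0.1, 0.4, -0.6]
width: 0.0556
finger_force: 0.0
```

Call:
servo_tool:
  hand: [0.3,0.3,0.3,0.3,0.3]
  xyz:
    - [-0.08,0.3,-0.1]
    - [-0.085,0.56,-0.2]
    - [-0.085,0.56,-0.3]
    - [-0.085,0.56,-0.4]
    - [-0.085,0.56,-0.4]
  turn:
    - [0,0,0]
    - [0,0,0]
    - [0,0,0]
    - [0,0,0]
    - [0,0,0]

```text
clock: 30.6
eef_pos: [0.3893, 0.3054, 0.0718]
ee_rot: [-179.9, -0.1, 166.4]
ft_force: [-0.5, 0.0, 0.4]
width: 0.0555
finger_force: 0.0
```

```bash
python3 - <<'E'
from h import *
s=snapshot("side")
cv2.imwrite("pics/d1.png",cv2.resize(s[130:250,180:340],(800,600),interpolation=cv2.INTER_CUBIC)[:,:,::-1])
E
```

```text
(no output)
```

View pics/d1.png

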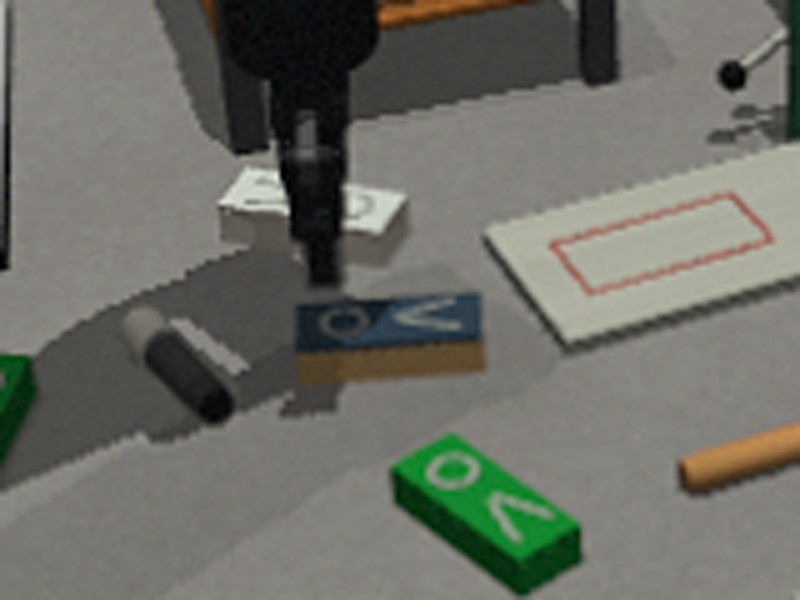

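The third block, at (390,340) in the crop, is clear of the torch and the white decoy. Descending to grip.

Call:
servo_tool:
  hand: [0.3,0.3,0.3,0.3,-0.5,-0.5,-0.5,-0.5]
  xyz:
    - [-0.01,0.02,0]
    - [-0.01,0.02,-0.15]
    - [-0.01,0.02,-0.326]
    - [-0.01,0.02,-0.326]
    - [-0.01,0.02,-0.326]
    - [-0.01,0.02,-0.326]
    - [-0.01,0.02,-0.326]
    - [-0.01,0.02,-0.326]
  turn:
    - [0,0,0]
    - [0,0,0]
    - [0,0,0]
    - [0,0,0]
    - [0,0,0]
    - [0,0,0]
    - [0,0,0]
    - [0,0,0]

```text
clock: 31.65
eef_pos: [0.3885, 0.3118, 0.0099]
ee_rot: [179.9, 0.1, 166.5]
ft_force: [-1.3, 0.1, 6.7]
width: 0.0391
finger_force: 51.9
```

Call:
servo_tool:
  hand: [-0.5,-0.5,-0.5,-0.5,-0.5,-0.5,-0.5,-0.5]
  xyz:
    - [0,0,0.2]
    - [0,0,0.4]
    - [0.1,-0.3,0.4]
    - [0.2,-0.6,0.4]
    - [0.3,-0.85,0.4]
    - [0.35,-1,0.4]
    - [0.35,-1,0.4]
    - [0.35,-1,0.4]
  turn:
    - [0,0,0]
    - [0,0,0]
    - [0,0,0.05]
    - [0,0,0.1]
    - [0,0,0.127]
    - [0,0,0.127]
    - [0,0,0.127]
    - [0,0,0.127]

```text
clock: 32.65
eef_pos: [0.4568, 0.1116, 0.0881]
ee_rot: [180.0, -0.0, -170.6]
ft_force: [0.0, -0.0, -1.4]
width: 0.0389
finger_force: 51.0
```

Call:
servo_tool:
  hand: [-0.5,-0.5,-0.5,-0.5,-0.5,-0.5]
  xyz:
    - [0.05,-0.3,0]
    - [0.1,-0.613,0]
    - [0.1,-0.613,0]
    - [0.1,-0.613,-0.15]
    - [0.1,-0.613,-0.25]
    - [0.1,-0.613,-0.25]
  turn:
    - [0,0,0]
    - [0,0,0]
    - [0,0,0]
    - [0,0,0]
    - [0,0,0]
    - [0,0,0]

```text
clock: 33.4
eef_pos: [0.4752, -0.0094, 0.0365]
ee_rot: [179.9, -0.2, -170.5]
ft_force: [-0.4, 0.2, 0.4]
width: 0.039
finger_force: 51.0
```

Call:
servo_tool:
  hand: [-0.5,-0.5,-0.5,-0.5,-0.5,-0.5,-0.5,-0.5,-0.5]
  xyz:
    - [0,-0.01,-0.04]
    - [0,-0.01,-0.07]
    - [0,-0.01,-0.07]
    - [0.1,0.007,-0.07]
    - [0.2,0.023,-0.07]
    - [0.3,0.04,-0.07]
    - [0.4,0.056,-0.07]
    - [0.51,0.075,-0.07]
    - [0.51,0.075,-0.07]
  turn:
    - [0,0,0]
    - [0,0,0]
    - [0,0,0]
    - [0,0,0]
    - [0,0,0]
    - [0,0,0]
    - [0,0,0]
    - [0,0,0]
    - [0,0,0]

```text
clock: 34.52
eef_pos: [0.5806, 0.0035, 0.0248]
ee_rot: [-180.0, 0.1, -170.6]
ft_force: [-0.6, 0.5, -1.1]
width: 0.039
finger_force: 51.0
```

Call:
servo_tool:
  hand: [-0.5,-0.5,-0.5]
  xyz:
    - [0,0,-0.015]
    - [0,0,-0.03]
    - [0,0,-0.035]
  turn:
    - [0,0,0]
    - [0,0,0]
    - [0,0,0]

```text
clock: 34.9
eef_pos: [0.5782, 0.0035, 0.0179]
ee_rot: [180.0, -0.1, -170.6]
ft_force: [-7.6, 0.3, 14.9]
width: 0.0386
finger_force: 52.7
```

Call:
servo_tool:
  hand: [0.6,1,1,1,-1,-1,-1,-1,-1,-1,-1]
  xyz:
    - [0,0,0.015]
    - [0,0,0.015]
    - [0,0,0.2]
    - [0,0,0.45]
    - [0,0,0.575]
    - [0.1,0.02,0.575]
    - [0.335,0.065,0.575]
    - [0.335,0.065,0.575]
    - [0.335,0.065,0.575]
    - [0.335,0.065,0.48]
    - [0.335,0.065,0.45]
  turn:
    - [0,0,0]
    - [0,0,0]
    - [0,0,0]
    - [0,0,0]
    - [0,0,0]
    - [0,0,0]
    - [0,0,0]
    - [0,0,0]
    - [0,0,0]
    - [0,0,0]
    - [0,0,0]

```text
clock: 36.28
eef_pos: [0.6441, 0.0166, 0.1046]
ee_rot: [179.9, -0.2, -170.6]
ft_force: [-0.6, 0.7, 0.6]
width: 0.0
finger_force: 0.0
```

Call:
servo_tool:
  hand: [-1,-1,-1,-1,-1]
  xyz:
    - [0,0,-0.04]
    - [0,0,-0.08]
    - [0,0,-0.1]
    - [0,0,-0.11]
    - [0,0,-0.11]
  turn:
    - [0,0,0]
    - [0,0,0]
    - [0,0,0]
    - [0,0,0]
    - [0,0,0]

```text
clock: 36.9
eef_pos: [0.6462, 0.0165, 0.0852]
ee_rot: [-180.0, 0.0, -170.6]
ft_force: [-0.8, -0.3, 1.1]
width: 0.0001
finger_force: 0.6
```

Call:
servo_tool:
  hand: [-1,-1,-1]
  xyz:
    - [0,0,-0.008]
    - [0,0,-0.015]
    - [0,0,-0.015]
  turn:
    - [0,0,0]
    - [0,0,0]
    - [0,0,0]

```text
clock: 37.28
eef_pos: [0.6465, 0.0165, 0.0831]
ee_rot: [-180.0, 0.0, -170.6]
ft_force: [-1.3, -0.3, 5.0]
width: -0.0003
finger_force: 2.7
```

Call:
servo_tool:
  hand: [-1,-1,-1]
  xyz:
    - [0,0,-0.01]
    - [0,0,-0.015]
    - [0,0,-0.015]
  turn:
    - [0,0,0]
    - [0,0,0]
    - [0,0,0]

```text
clock: 37.65
eef_pos: [0.6467, 0.0165, 0.0829]
ee_rot: [-180.0, -0.0, -170.6]
ft_force: [-10.7, 0.2, 19.6]
width: -0.0002
finger_force: 10.0
```

Reading: 0.0829 − 0.0578 = 25 mm, so this is the press block. I'll draw it out.

Call:
servo_tool:
  hand: [-1,-1,-1,1,1,1,1,1,1,1,-0.5,-0.5,-0.5,-0.5]
  xyz:
    - [0,0,0.1]
    - [0,0,0.255]
    - [0,0,0.255]
    - [-0.2,-0.038,0.255]
    - [-0.345,-0.065,0.255]
    - [-0.345,-0.065,0.255]
    - [-0.345,-0.065,0.2]
    - [-0.345,-0.065,0]
    - [-0.345,-0.065,-0.2]
    - [-0.345,-0.065,-0.305]
    - [-0.345,-0.065,-0.305]
    - [-0.345,-0.065,-0.305]
    - [-0.345,-0.065,-0.305]
    - [-0.345,-0.065,-0.305]
  turn:
    - [0,0,0]
    - [0,0,0]
    - [0,0,0]
    - [0,0,0]
    - [0,0,0]
    - [0,0,0]
    - [0,0,0]
    - [0,0,0]
    - [0,0,0]
    - [0,0,0]
    - [0,0,0]
    - [0,0,0]
    - [0,0,0]
    - [0,0,0]

```text
clock: 39.4
eef_pos: [0.5789, 0.0032, 0.0202]
ee_rot: [-179.9, 0.2, -170.6]
ft_force: [0.7, 0.1, 4.9]
width: 0.0389
finger_force: 52.3
```

Call:
servo_tool:
  hand: [-0.5,-0.5,-0.5,-0.5,-0.5,-0.5,-0.5,-0.5]
  xyz:
    - [0,0,0.02]
    - [-0.1,-0.016,0.02]
    - [-0.3,-0.048,0.02]
    - [-0.5,-0.08,0.02]
    - [-0.6,-0.1,0.02]
    - [-0.6,-0.1,0.3]
    - [-0.6,-0.1,0.5]
    - [-0.6,-0.1,0.5]
  turn:
    - [0,0,0]
    - [0,0,0]
    - [0,0,0]
    - [0,0,0]
    - [0,0,0]
    - [0,0,0]
    - [0,0,0]
    - [0,0,0]

```text
clock: 40.4
eef_pos: [0.4594, -0.0171, 0.1216]
ee_rot: [-179.8, 0.4, -170.6]
ft_force: [-0.5, -0.3, -0.4]
width: 0.0383
finger_force: 51.7
```

Call:
servo_tool:
  hand: [-0.5,-0.5,-0.5,-0.5,-0.5]
  xyz:
    - [0,0.25,0]
    - [0.05,0.5,0]
    - [0.1,0.75,0]
    - [0.15,1,0]
    - [0.15,1,0]
  turn:
    - [0,0,0]
    - [0,0,-0.016]
    - [0,0,-0.016]
    - [0,0,-0.016]
    - [0,0,-0.016]

```text
clock: 41.02
eef_pos: [0.486, 0.1859, 0.1164]
ee_rot: [180.0, -0.2, -173.2]
ft_force: [0.6, -0.0, -0.6]
width: 0.0385
finger_force: 51.6
```

Call:
servo_tool:
  hand: [-0.5,-0.5,-0.5,-0.5,-0.5,-0.5,-0.5]
  xyz:
    - [0.1,0.25,0]
    - [0.2,0.5,0]
    - [0.323,0.772,0]
    - [0.323,0.772,-0.2]
    - [0.323,0.772,-0.4]
    - [0.323,0.772,-0.4]
    - [0.323,0.772,-0.4]
  turn:
    - [0,0,0]
    - [0,0,0]
    - [0,0,0]
    - [0,0,0]
    - [0,0,0]
    - [0,0,0]
    - [0,0,0]

```text
clock: 41.9
eef_pos: [0.5523, 0.3374, 0.0389]
ee_rot: [180.0, 0.0, -173.6]
ft_force: [0.3, -0.4, -1.2]
width: 0.0385
finger_force: 51.6
```

Call:
servo_tool:
  hand: [-0.5,-0.5,-0.5,-0.5]
  xyz:
    - [0.007,0,-0.04]
    - [0.007,0,-0.065]
    - [0.007,0,-0.077]
    - [0.007,0,-0.077]
  turn:
    - [0,0,0]
    - [0,0,0]
    - [0,0,0]
    - [0,0,0]

```text
clock: 42.4
eef_pos: [0.5534, 0.3379, 0.0242]
ee_rot: [-180.0, 0.0, -173.5]
ft_force: [-3.5, -1.8, 6.7]
width: 0.0385
finger_force: 52.5
```

Call:
servo_tool:
  hand: [0.3,0.7,0.7,0.7,0.7,0.7,0.7,0.7,0.7]
  xyz:
    - [0,0,0.01]
    - [0,0,0.01]
    - [0,0,0.3]
    - [0,0,0.6]
    - [-0.1,-0.2,0.8]
    - [-0.3,-0.5,0.8]
    - [-0.4,-0.8,0.8]
    - [-0.4,-1,0.8]
    - [-0.4,-1,0.8]
  turn:
    - [0,0,0]
    - [0,0,0]
    - [0,0,0]
    - [0,0,0]
    - [0,0,0]
    - [0,0,0]
    - [0,0,0]
    - [0,0,0]
    - [0,0,0]

```text
clock: 43.52
eef_pos: [0.4728, 0.1356, 0.1828]
ee_rot: [-180.0, 0.0, -173.8]
ft_force: [0.4, 0.5, 0.3]
width: 0.0731
finger_force: 0.0
```

```bash
python3 - <<'E'
from h import *
o=get_obs();print(o["clock"],o["eef_pos"],o["ee_rot"])
t=snapshot("top");print("bed",*blobs("top",t,(95,30,40),(125,130,140),200,.037),sep="\n")
s=snapshot("side");print("side bed",*blobs("side",s,(95,30,40),(125,130,140),200,.037),sep="\n")
a=cv2.resize(t[120:240,130:230],(500,600));b=cv2.resize(t[120:270,360:560],(300,225));c=cv2.resize(s[250:450,340:480],(300,375))
cv2.imwrite("pics/e1.png",np.hstack([a,np.vstack([b,c])])[:,:,::-1])
E
```

```text
43.525 [0.47283993 0.1356169  0.18275889] [-1.79981658e+02  2.64756804e-02 -1.73755523e+02]
bed
([491, 215], 3893.0, [509.1, -375.5], -87.5, [136.0, 147.0])
([254, 357], 31176.5, [296.9, 104.2], -1.4, [468.0, 663.0])
([166, 187], 693.0, [582.7, 340.8], 7.3, [38.0, 99.0])
([497, 135], 1180.5, [693.6, -395.6], -21.9, [84.0, 117.0])
side bed
([410, 386], 1014.0, [517.5, -379.9], 2.7, [95.0, 107.0])
([487, 362], 2084.5, [699.4, -387.4], 43.8, [80.0, 149.0])
([417, 307], 594.5, [632.6, -212.4], -3.7, [40.0, 98.0])
([72, 209], 18517.5, [-174.1, 1006.7], -79.4, [237.0, 2323.0])
([175, 46], 12777.5, [190.8, 1791.3], -54.1, [534.0, 2265.0])
```

View pics/e1.png

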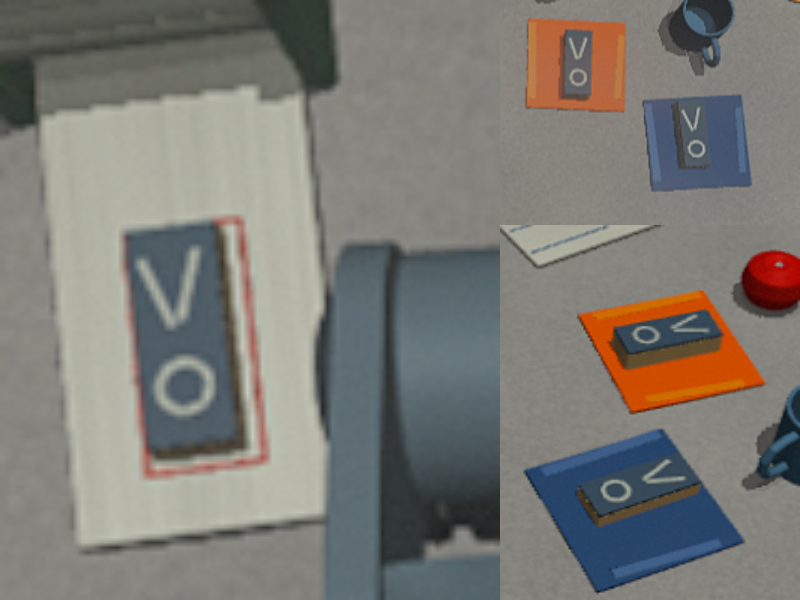

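The press block sits centred in the outline: measured (0.5827,0.3408) against the mark's (0.5831,0.3406), and 7.3° against 6.5°. Both other blocks lie flat and wholly on their boards.

```bash
python3 -c "
from rig import *
print(close_job())"
```

```text
the job is handed in; nothing more can be done
None
```

I checked the gauge's zero first, then gauged all three blocks: the 25 mm one is centred in the press outline, the 29 mm one is on the orange board and the 21 mm one on the blue board (it got knocked about 4.5 cm there but still lies flat on it); the job was handed in at about 44 s of robot time.

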